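# Load the test kiln and close it up

### The arm

A 6-joint arm with a two-finger parallel gripper is mounted at the origin on the work surface. World frame = base frame: x ahead of the robot, y to its left, z up, the work surface at z = 0. Lengths are in m, angles in rad, forces in N, time in s.
With the tool pointing down it reaches from about 0.325 to 0.775 m from the base axis. Payload 5.5 kg.
Tool frame: the origin (TCP) lies between the finger pads; the fingertips stand 8 mm ahead of it and the grasp point (between the pads) lies 11 mm behind it (tcp_to_tips is the distance from the TCP to the fingertips, in m); z points along the fingers, y is the direction in which the jaws open and shut (so a half turn about z gives the same grasp; the last joint's range is limited). The gripper opens to 88 mm and grips with 3 to 60 N. Pads are 20 mm wide; open, the fingers measure 115 mm over their backs; the gripper's body (75 mm by 178 mm) begins 61 mm behind the grasp point.
Start: joints at [1.279, 0.091, 1.231, -0, 1.82, -0.057], TCP at [0.14, 0.584, 0.231] pointing down, gripper open.
Joint ranges: [-2.87, 2.87], [-0.86, 2.18], [0.17, 2.46], [-1.51, 4.65], [0.06, 2.69], [-2.65, 2.65]. Speed limits (rad/s): [2.57, 2.57, 3.01, 3.14, 3.14, 3.14].

### API

Orientations are given as a unit quaternion [w, x, y, z].
In Python, from bench import * gives the robot as it stands. Calls block until the motion is done:
- move_to(position, orientation): joint-space move of the TCP to a pose.
- move_l(position, speed=0.15, orientation=None): straight line of the TCP; orientation=None keeps the orientation; speed is the mean speed in m/s.
- movej(angles): joint-space move.
- gripper_open() and close(): open the fingers fully, or close them until they stop; the grip force is fixed at half the most.
- hold(seconds).
- inverse_kinematics(position, orientation): joint angles nearest the present ones, or None.
- state(): the state.
- get_image(name): name is "side" or "top" or "wrist"; returns a dict with "frame" (384x512x3 uint8, blue, green, red), "depth" (384x512 float32, m along the optical axis (not along the pixel's ray), 0 where there is no reading), "camera_matrix" (3x3 intrinsics, pixels), "view" (4x4, takes a point from world to camera coordinates). Camera axes: x right, y up, looking along -z (the intrinsics and any distortion apply to the point x, -y, -z); pixel columns grow to the right and rows downward; lengths in m; the calibration is good to about 2 mm. The wrist camera is an equidistant fisheye: a pixel r from the principal point sees the ray r / f radians off the axis. A picture is of the moment at which its call begins.
A pose or a line that the arm cannot do raises IKError and nothing moves.
- job_done(): hands the job in, once; it reports no verdict.
The state is a dict: "time": time; "joint_pos": joint angles; "dq": joint speeds; "joint_torque": joint torques, N m; "ee_pos": TCP position; "ee_rot": TCP orientation; "ft_force": force on the tool from outside, world axes, zero at the start; "moment": the same for the moment, N m; "finger_gap": finger opening in m.
Only numpy, scipy, OpenCV 4.12 (cv2) and the standard library are available. Lean on these libraries where they do the work, as an engineer would, in place of code of your own. Each camera call takes 0.05 s, during which the arm holds its last target. There are 200 camera calls.

### The job

Stand the white cup with the blue swirls upright on the round shelf inside the little open kiln, its foot wholly on the shelf, setting it down rather than dropping it. Then shut the kiln's lid fully, without letting it slam, and after that swing the red-handled clamp lever over and right down flat on the lid. Leave the other pottery where it stands.

Things in the scene. Friction and masses are not known exactly. Their poses are not given: they have to be found in the camera images.
- cup: White tapered ceramic cup with blue swirls, open at the top, 88 mm tall, 50 mm across at the foot and 64 mm at the rim, wall 5 mm, 0.2 kg. Origin: centre of its underside, z up its axis.
- kiln: Small top-loading kiln fixed to the bench, 210 x 210 mm. Chamber 150 x 150 mm, rim 140 mm above the bench, walls 30 mm. Lid hinged on its +y edge; clamp lever on its -y side, 60 mm to +x of the middle, on a bracket 30 mm proud and rising to 195 mm above the bench. Grey control box on its +x side (50 mm deep, 105 mm tall). Origin: centre of its underside.
- shelf (a point): Centre of the upper face of the round white kiln shelf (100 mm across) on the chamber floor; 43 mm above the bench, 97 mm below the rim. Axes as the kiln's.
- lid (a joint): Lid angle in rad: 0 shut, about 1.5 to 1.75 at the start (about upright, leaning back), 1.9 wide open. The lid is a slab 210 x 210 x 30 mm; a stiff hinge holds it wherever it is left (about 7 N at mid-lid to move it).
- lid_hinge (a point): Middle of the hinge line, which runs along the kiln's x at the back (+y) edge of the kiln's rim, 140 mm above the bench, on the lid's lower face. Axes turn with the lid: -y runs from hinge to free edge, z is the normal of its outer (upper) face.
- lid_top (a point): Centre of the lid's outer face (bare steel, facing up when shut, facing the kiln's +y when upright), 105 mm from the hinge line and 30 mm above the lower face. Axes as lid_hinge.
- lid_handle (a point): Middle of the black lid handle: a round bar 18 mm thick, 100 mm long along the hinge direction, standing 28 mm clear of the lid's free edge (238 mm from the hinge line, 24 mm above the lower face, 30 mm to the kiln's -x of the middle).
- clamp (a joint): Clamp lever angle in rad: 0 lying flat over the shut lid, about 1.65 to 2.0 at the start (standing up, leaning away from the lid), 2.1 its stop. It stays where it is left (about 2 N at the grip to move it).
- clamp_pivot (a point): Pivot of the clamp lever, on the kiln's -y side, 185 mm above the bench; it turns about the kiln's x. Axes turn with the lever: y runs from pivot to tip.
- clamp_grip (a point): Middle of the lever's round red grip (22 mm thick, 65 mm long), 83 mm from the pivot; the lever is 115 mm long in all, so its tip starts about 300 mm above the bench. When down, the grip's axis is 185 mm above the bench, 15 mm over the lid.
- clay_cup: Plain terracotta cup of the same size as the white one; leave alone. Origin: centre of its underside.
- prop: Cream kiln prop, an upright post 42 mm across and 110 mm tall; leave alone. Origin: centre of its underside.
- bowl: White bowl, 110 mm across, 50 mm tall; leave alone. Origin: centre of its underside.
- saucers: Stack of terracotta saucers, 112 mm across, 55 mm tall; leave alone. Origin: centre of its underside.
There are look-alikes about, which are no part of the job. Leave any green or turquoise look-alike of the cup alone.

How it is judged:
By the outcome, as a careful person would: the job done as asked, in the order asked, and still so for the second after the job is handed in, with the robot touching nothing.
It also fails if it takes over 59 s, if anything falls off the work surface, if the arm or the gripper's body presses on something with over 40 N, if the wrist force passes 120 N, or if a joint passes its speed limit or range.

## Working session

There is one attempt and no reset: what is moved stays moved. The work goes in short steps, each a Python script; the robot and the scene stay as the last script left them, time stands still between calls to the robot, and variables do not carry over. Pictures are saved under pics/ and viewed, on a budget of 10 in all, crops included, one or two more only if the job needs it, and the job is handed in when it is done.

```bash
ls; mkdir -p pics
python3 - <<'E'
from bench import *
import cv2,numpy as np,pickle
d={}
for n in ("top","side"):
    d[n]=get_image(n); cv2.imwrite(f"pics/{n}0.png",d[n]["frame"])
    print(n,d[n]["camera_matrix"].tolist(),np.round(d[n]["view"],3).tolist(), (d[n]["depth"]>0).mean())
pickle.dump(d,open("im0.pkl","wb"))
print(state())
E
```

```text
pics
top [[347.86339491616343, 0.0, 254.3908115622142], [0.0, 347.86339491616343, 196.9075258982747], [0.0, 0.0, 1.0]] [[0.029, -1.0, 0.008, 0.014], [0.994, 0.03, 0.107, -0.53], [-0.107, 0.005, 0.994, -1.011], [0.0, 0.0, 0.0, 1.0]] 0.9958546956380209
side [[417.38536812243774, 0.0, 262.02234765358645], [0.0, 417.38536812243774, 191.2360650447489], [0.0, 0.0, 1.0]] [[-0.192, 0.981, 0.01, 0.094], [-0.762, -0.155, 0.629, 0.306], [0.619, 0.113, 0.777, -1.563], [0.0, 0.0, 0.0, 1.0]] 0.9960428873697916
{'time': 0.1, 'joint_pos': array([ 1.27934203e+00,  9.17909335e-02,  1.23175022e+00, -1.56792255e-05,
        1.81980150e+00, -5.66821081e-02]), 'dq': array([-0.00070742, -0.00015793, -0.00174289,  0.00016982,  0.00225357,
       -0.00033881]), 'joint_torque': array([ 2.02055751e-03, -4.47857165e+01, -4.07571137e+01,  7.00416206e-02,
        2.83783633e-02, -7.68554969e-05]), 'ee_pos': array([0.13949743, 0.58330204, 0.22962414]), 'ee_rot': array([-1.44057480e-04,  1.17118562e-01,  9.93117554e-01, -8.63096108e-04]), 'ft_force': array([-0.12825891, -0.42208646,  0.30269812]), 'moment': array([-0.0515325 ,  0.01242459, -0.01961612]), 'finger_gap': 0.08749706338687638}
```

View pics/top0.png

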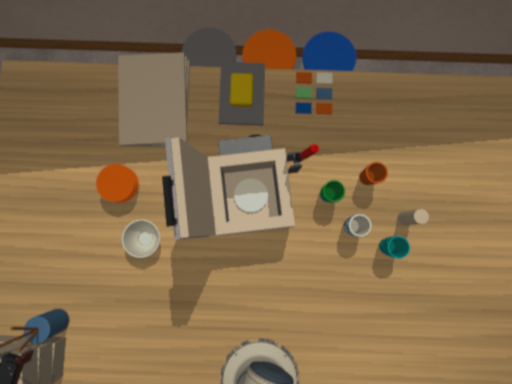

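View pics/side0.png

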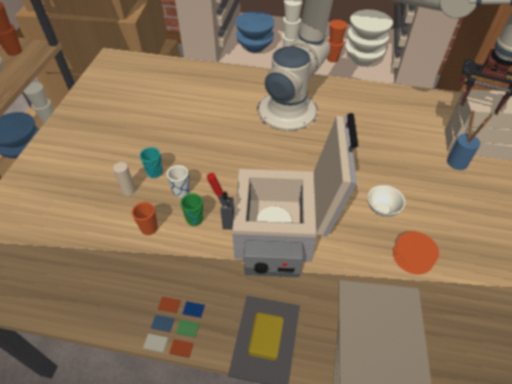

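The cup (white, top px (359,225); side (178,180)) stands upright among green, teal and terracotta cups and a prop. The kiln is at top px (250,195), with its lid open to the left (+y) and the red lever at (305,155). Next: point clouds from depth.

```bash
cat > h.py <<'E'
import numpy as np,cv2
def cloud(d):
    K,V,z=d["camera_matrix"],d["view"],d["depth"]
    v,u=np.mgrid[:z.shape[0],:z.shape[1]]
    p=np.stack([(u-K[0,2])/K[0,0]*z,-(v-K[1,2])/K[1,1]*z,-z],-1)
    return (p-V[:3,3])@V[:3,:3]
E
python3 - <<'E'
import pickle,numpy as np,cv2
from h import cloud
d=pickle.load(open("im0.pkl","rb"))
for n in d:
    P=cloud(d[n]); f=d[n]["frame"]; hsv=cv2.cvtColor(f,cv2.COLOR_BGR2HSV); ok=d[n]["depth"]>0
    x,y,z=P[...,0],P[...,1],P[...,2]
    print(n,"table z",np.median(z[ok&(abs(z)<.03)]))
    # objects right of the kiln
    m=ok&(z>.02)&(z<.2)&(y<-.17)&(x>.2)&(x<.75)
    c,l,s,_=cv2.connectedComponentsWithStats(m.astype(np.uint8))
    for i in range(1,c):
        if s[i,4]<30: continue
        q=P[l==i]; top=q[q[:,2]>q[:,2].max()-.012]
        (cx,cy),r=cv2.minEnclosingCircle(top[:,:2].astype(np.float32))
        print(" obj px",s[i,:4],"bgr",np.median(f[l==i],0),"zmax %.3f"%q[:,2].max(),"circ %.3f %.3f r%.3f"%(cx,cy,r))
    m=ok&(abs(z-.14)<.008)&(x>.3)&(x<.8)&(y<.2)&(y>-.2)
    r=cv2.minAreaRect(P[m][:,:2].astype(np.float32));print(" rim",m.sum(),r)
    m=ok&(abs(z-.043)<.01)&(hsv[...,1]<60)&(hsv[...,2]>140)&(x>.35)&(x<.7)&(abs(y)<.12)
    if m.sum()>10: print(" shelf",m.sum(),cv2.minEnclosingCircle(P[m][:,:2].astype(np.float32)),np.median(z[m]))
    m=ok&((hsv[...,0]<8)|(hsv[...,0]>172))&(hsv[...,1]>180)&(z>.17)&(x>.3)&(x<.8)&(abs(y)<.25)
    q=P[m];print(" grip",len(q),q.min(0).round(3),q.max(0).round(3),q.mean(0).round(3))
    m=ok&(hsv[...,2]<45)&(z>.3)&(x>.2)&(x<.8)&(y>0)&(y<.4)
    q=P[m];print(" handle",len(q),q.min(0).round(3),q.max(0).round(3),np.median(q,0).round(3))
    m=ok&(z>.17)&(z<.34)&(x>.35)&(x<.65)&(y>.05)&(y<.3)&(hsv[...,2]>60)
    q=P[m];print(" lid",len(q),q.min(0).round(3),q.max(0).round(3),'inner faces z->y',[(a,np.median(q[abs(q[:,2]-a)<.01][:,1]).round(3)) for a in(.2,.25,.3)])
E
```

```text
top table z -0.0004859392016329186
 obj px [360 161  28  24] bgr [14. 44. 95.] zmax 0.092 circ 0.606 -0.316 r0.032
 obj px [321 179  25  23] bgr [33. 72. 16.] zmax 0.092 circ 0.550 -0.196 r0.032
 obj px [400 209  29  16] bgr [ 90. 115. 133.] zmax 0.113 circ 0.483 -0.429 r0.021
 obj px [344 213  27  24] bgr [102.  114.5 115.5] zmax 0.091 circ 0.455 -0.268 r0.033
 obj px [381 235  29  24] bgr [74. 79. 10.] zmax 0.092 circ 0.396 -0.375 r0.032
 rim 3138 ((0.5361721515655518, 0.035920530557632446), (0.2101343274116516, 0.25848934054374695), 8.537740707397461)
 shelf 964 ((0.5343410968780518, 0.0412183441221714), 0.05355270579457283) 0.04226621011940314
 grip 150 [ 0.605 -0.11   0.232] [ 0.625 -0.078  0.3  ] [ 0.613 -0.093  0.28 ]
 handle 342 [0.434 0.187 0.357] [0.527 0.214 0.383] [0.479 0.2   0.378]
 lid 2058 [0.406 0.135 0.17 ] [0.622 0.192 0.34 ] inner faces z->y [(0.2, np.float64(0.154)), (0.25, np.float64(0.162)), (0.3, np.float64(0.171))]
side table z -0.0003342423571972453
 obj px [140 147  23  28] bgr [108. 111.  34.] zmax 0.093 circ 0.398 -0.369 r0.035
 obj px [114 162  21  30] bgr [124. 145. 161.] zmax 0.114 circ 0.485 -0.426 r0.022
 obj px [167 166  23  29] bgr [149. 163. 168.] zmax 0.092 circ 0.457 -0.264 r0.033
 obj px [181 193  20  31] bgr [ 54. 105.  40.] zmax 0.092 circ 0.552 -0.193 r0.034
 obj px [132 202  26  31] bgr [ 38.  69. 144.] zmax 0.091 circ 0.608 -0.313 r0.033
 rim 2772 ((0.5355477333068848, 0.044839248061180115), (0.21681863069534302, 0.27054139971733093), 7.68115234375)
 shelf 1061 ((0.5003350377082825, 0.038293223828077316), 0.0809745118021965) 0.03932246327340573
 grip 141 [ 0.614 -0.106  0.24 ] [ 0.63  -0.076  0.3  ] [ 0.624 -0.09   0.275]
 handle 159 [0.438 0.191 0.365] [0.534 0.215 0.382] [0.492 0.203 0.378]
 lid 2158 [0.412 0.138 0.17 ] [0.625 0.225 0.34 ] inner faces z->y [(0.2, np.float64(0.165)), (0.25, np.float64(0.173)), (0.3, np.float64(0.181))]
```

Run:
```python
import pickle,numpy as np,cv2
from h import cloud
d=pickle.load(open("im0.pkl","rb"))
for n in d:
    P=cloud(d[n]); f=d[n]["frame"]; hsv=cv2.cvtColor(f,cv2.COLOR_BGR2HSV); ok=d[n]["depth"]>0
    x,y,z=P[...,0],P[...,1],P[...,2]
    q=P[ok&(hsv[...,2]<45)&(z>.3)&(x>.2)&(x<.8)&(y>0)&(y<.4)]
    _,_,vt=np.linalg.svd(q-q.mean(0));print(n,"handle yaw",np.degrees(np.arctan(vt[0,1]/vt[0,0])))
    m=ok&(abs(z-.14)<.006)&(x>.38)&(x<.68)&(y<.13)&(y>-.1)
    for yaw in (7,8,9):
        t=np.radians(yaw);R=np.array([[np.cos(t),-np.sin(t),0],[np.sin(t),np.cos(t),0],[0,0,1]])
        k=(P-[.535,.041,0])@R; 
        a=k[m]; 
        lo=[a[abs(a[:,1]-v)<.015][:,0].min() for v in(-.06,0,.06)]; hi=[a[abs(a[:,1]-v)<.015][:,0].max() for v in(-.06,0,.06)]
        by=[a[abs(a[:,0]-v)<.015][:,1].min() for v in(-.08,-.04,0)]
        print(yaw,"xmin",np.round(lo,3),"xmax",np.round(hi,3),"ymin",np.round(by,3))
        if yaw==8:
            for nm,mm in (("lid",ok&(z>.16)&(z<.375)&(k[...,1]>.07)&(k[...,1]<.25)&(abs(k[...,0])<.1)&(hsv[...,2]>60)),("grip",ok&((hsv[...,0]<8)|(hsv[...,0]>172))&(hsv[...,1]>150)&(z>.17)&(abs(k[...,0]-.06)<.05)&(k[...,1]<-.05))):
                b=k[mm];print(nm,[(np.round(v,3),b[abs(b[:,2]-v)<.01].mean(0).round(3).tolist(),np.ptp(b[abs(b[:,2]-v)<.01],0).round(3).tolist()) for v in ((.18,.24,.3,.35) if nm=="lid" else (.24,.26,.28,.3)) if (abs(b[:,2]-v)<.01).sum()])
```

```text
top handle yaw 8.458449496723427
7 xmin [-0.103 -0.105 -0.106] xmax [0.106 0.105 0.104] ymin [-0.108 -0.107 -0.106]
8 xmin [-0.104 -0.104 -0.105] xmax [0.106 0.105 0.105] ymin [-0.106 -0.106 -0.106]
lid [(np.float64(0.18), [-0.002, 0.111, 0.18], [0.199, 0.005, 0.019]), (np.float64(0.24), [-0.001, 0.121, 0.24], [0.198, 0.005, 0.02]), (np.float64(0.3), [-0.001, 0.131, 0.3], [0.197, 0.006, 0.02]), (np.float64(0.35), [0.001, 0.152, 0.345], [0.2, 0.033, 0.015])]
grip [(np.float64(0.24), [0.058, -0.131, 0.242], [0.016, 0.012, 0.02]), (np.float64(0.26), [0.057, -0.136, 0.261], [0.016, 0.016, 0.02]), (np.float64(0.28), [0.057, -0.141, 0.28], [0.017, 0.015, 0.02]), (np.float64(0.3), [0.06, -0.151, 0.295], [0.019, 0.021, 0.009])]
9 xmin [-0.105 -0.105 -0.104] xmax [0.105 0.105 0.106] ymin [-0.105 -0.105 -0.105]
side handle yaw 9.097178015699056
7 xmin [-0.102 -0.104 -0.106] xmax [0.11  0.108 0.107] ymin [-0.105 -0.103 -0.102]
8 xmin [-0.103 -0.104 -0.105] xmax [0.109 0.108 0.108] ymin [-0.103 -0.103 -0.102]
lid [(np.float64(0.18), [0.002, 0.114, 0.18], [0.199, 0.006, 0.02]), (np.float64(0.24), [0.006, 0.124, 0.24], [0.199, 0.006, 0.02]), (np.float64(0.3), [0.004, 0.134, 0.3], [0.199, 0.005, 0.02]), (np.float64(0.35), [0.011, 0.155, 0.345], [0.2, 0.033, 0.018])]
grip [(np.float64(0.24), [0.072, -0.134, 0.244], [0.01, 0.019, 0.011]), (np.float64(0.26), [0.071, -0.137, 0.259], [0.01, 0.02, 0.02]), (np.float64(0.28), [0.071, -0.143, 0.281], [0.009, 0.022, 0.02]), (np.float64(0.3), [0.066, -0.149, 0.295], [0.019, 0.019, 0.009])]
9 xmin [-0.105 -0.105 -0.104] xmax [0.108 0.108 0.109] ymin [-0.101 -0.102 -0.102]
```

```bash
cat >> h.py <<'E'
from scipy.spatial.transform import Rotation as Ro
YAW=np.radians(8.5); C=np.array([.536,.041,0]); RK=Ro.from_euler('z',YAW).as_matrix()
def kw(p): return C+RK@np.asarray(p,float)          # kiln -> world
def quat(phi,s=1):
    """tool tilted about kiln x: axis=(0,-sin phi,-cos phi) in kiln axes, jaws along kiln x"""
    z=np.array([0,-np.sin(phi),-np.cos(phi)]); y=np.array([s,0,0.]); x=np.cross(y,z)
    q=Ro.from_matrix(RK@np.column_stack([x,y,z])).as_quat(); return np.r_[q[3],q[:3]]
def axis(phi): return np.array([0,-np.sin(phi),-np.cos(phi)])
TIP=.008
def lidpose(th,kx=-.03,off=0,s=1):
    """TCP pose with fingertips on lid's outer face at angle th; off = gap along the normal"""
    f=np.clip(th/1.74,0,1.1); phi=f*np.radians(50); r=.15+.04*f
    u=np.array([0,-np.cos(th),np.sin(th)]); n=np.array([0,np.sin(th),np.cos(th)])
    g=10e-3*abs(np.sin(th-phi))       # half-width of the finger's corner
    tip=np.array([kx,.105,.14])+r*u+(.03+g+off)*n
    return kw(tip-TIP*axis(phi)),quat(phi,s)
def clampose(ps,off=0,s=1):
    f=np.clip(ps/1.82,0,1.1); phi=-f*np.radians(50)
    u=np.array([0,np.cos(ps),np.sin(ps)]); n=np.array([0,-np.sin(ps),np.cos(ps)])
    g=10e-3*abs(np.sin(ps+phi))
    tip=np.array([.06,-.118,.185])+.083*u+(.011+g+off)*n
    return kw(tip-TIP*axis(phi)),quat(phi,s)
CUP=np.array([.456,-.266,0])
E
python3 - <<'E'
from bench import *
from h import *
for s in (1,-1):
    print("s",s)
    for nm,f in (("lid",lidpose),("cl",clampose)):
        for a in (1.74,1.4,1,.5,0):
            j=inverse_kinematics(*f(a,.03,s=s) if nm=="cl" else f(a,off=.03,s=s)); print(nm,a,None if j is None else np.round(j,2))
    for p in (kw([0,0,.3]),kw([0,0,.092]),[*CUP[:2],.049],[*CUP[:2],.2]): 
        j=inverse_kinematics(p,quat(0,s));print(None if j is None else np.round(j,2))
E
```

```text
s 1
lid 1.74 [ 0.8   0.27  1.09 -0.85  2.21  0.28]
lid 1.4 [ 0.66  0.1   1.17 -0.72  2.13  0.2 ]
lid 1 [ 0.45 -0.05  1.27 -0.53  2.02  0.1 ]
lid 0.5 [ 0.16 -0.14  1.39 -0.26  1.89 -0.07]
lid 0 [-0.08 -0.15  1.5  -0.    1.78 -0.23]
cl 1.74 [-0.57  0.56  0.81  0.79  2.23 -0.37]
cl 1.4 [-0.5   0.43  0.87  0.65  2.17 -0.36]
cl 1 [-0.38  0.3   0.96  0.47  2.08 -0.34]
cl 0.5 [-0.21  0.17  1.09  0.24  1.96 -0.28]
cl 0 [-0.03  0.09  1.22 -0.    1.83 -0.18]
[ 0.01 -0.05  1.25 -0.    1.94 -0.14]
[ 0.01 -0.06  1.63 -0.    1.57 -0.14]
[-0.59 -0.06  1.71 -0.    1.5  -0.74]
[-0.59 -0.11  1.48 -0.    1.77 -0.74]
s -1
lid 1.74 None
lid 1.4 None
lid 1 None
lid 0.5 None
lid 0 None
cl 1.74 None
cl 1.4 None
cl 1 None
cl 0.5 None
cl 0 None
None
None
[-0.59 -0.06  1.71 -0.    1.5   2.4 ]
[-0.59 -0.11  1.48 -0.    1.77  2.4 ]
```

Run:
```python
from bench import *
from h import *
p=state()["ee_pos"]
move_l([p[0],p[1],.46],.3)
j=np.array(state()["joint_pos"]); j[0]=-.59; j[5]=-.74; movej(j)
print(state()["ee_pos"],state()["time"])
move_to([*CUP[:2],.22],quat(0))
import pickle
d=get_image("wrist"); pickle.dump(d,open("w.pkl","wb")); cv2.imwrite("pics/w1.png",d["frame"])
print(state()["ee_pos"],state()["time"],d["camera_matrix"].tolist(),d["view"].tolist())
```

```text
[ 0.51706815 -0.30439921  0.45886684] 4.4417
[ 0.45694871 -0.26647607  0.2221926 ] 5.475 [[297.3186396354542, 0.0, 254.39419502606904], [0.0, 297.3186396354542, 189.8658556071915], [0.0, 0.0, 1.0]] [[0.9891492871459315, 0.1469068660368872, 0.0014354267369206274, -0.41373663363665614], [-0.14050697139110974, 0.9488212778989717, -0.28283559464229663, 0.34825587908850497], [-0.04291245424343461, 0.2795649393564646, 0.9591673294860615, -0.2892828169766091], [0.0, 0.0, 0.0, 1.0]]
```

View pics/w1.png

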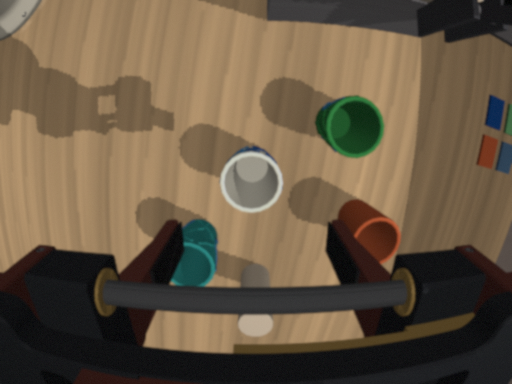

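The wrist view shows the white cup upright with its rim centred at px (251,181), clear of its neighbours. I'll check that ray against the measured position, then grasp, using measured z offsets.

Run:
```python
from bench import *
from h import *
import pickle
d=pickle.load(open("w.pkl","rb")); K,V=d["camera_matrix"],d["view"]
v=np.array([251-K[0,2],181-K[1,2]]); t=np.hypot(*v)/K[0,0]; e=v/np.hypot(*v)
r=V[:3,:3].T@np.array([np.sin(t)*e[0],-np.sin(t)*e[1],-np.cos(t)]); c=-V[:3,:3].T@V[:3,3]
p=c+r*(.088-c[2])/r[2]; print("cup",p)
if np.hypot(*(p-CUP)[:2])<.012:
    x,y=(p[:2]+CUP[:2])/2
    move_l([x,y,.12]); move_l([x,y,.047],.08); close(); hold(.2)
    print(state()["finger_gap"],state()["ft_force"])
    move_l([x,y,.33],.2); s=state(); print(s["ee_pos"],s["finger_gap"],s["ft_force"],s["time"])
    cv2.imwrite("pics/s2.png",get_image("side")["frame"])
```

```text
cup [ 0.45394458 -0.26421015  0.088     ]
0.06339976140458319 [-1.70462145 -0.45903597  3.37598687]
[ 0.45481401 -0.26497268  0.3287663 ] 0.06325627630988749 [ 1.17177712 -0.48453166 -1.74506035] 9.6417
```

View pics/s2.png

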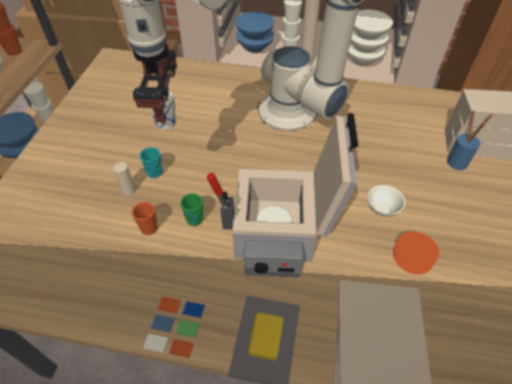

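The cup is in hand (px (165,110)) and the other pottery hasn't moved. Placing it with force watch.

Run:
```python
from bench import *
from h import *
import pickle
move_l(kw([0,0,.33]),.22)
move_l(kw([0,0,.12]),.15)
move_l(kw([0,0,.098]),.05); hold(.1); f0=state()["ft_force"][2]
z=.098
while z>.084:
    z-=.0015; move_l(kw([0,0,z]),.03); s=state()
    if s["ft_force"][2]-f0>3: break
print(z,f0,s["ft_force"],s["ee_pos"],s["time"])
gripper_open(); hold(.2); move_l(kw([0,0,.25]),.12)
d=get_image("top");cv2.imwrite("pics/t3.png",d["frame"]);d=get_image("wrist");cv2.imwrite("pics/w3.png",d["frame"]);print(state()["time"],state()["ft_force"])
```

```text
0.089 -1.5985400125855775 [-3.06729814 -1.23696378  5.99193999] [0.53612324 0.04093896 0.09028413] 15.025
17.4 [-0.46286728  0.00068277 -0.57646208]
```

View pics/w3.png

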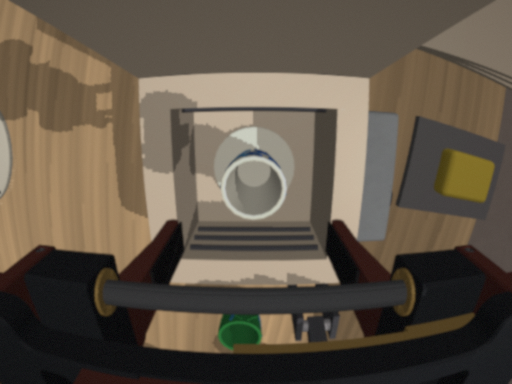

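The cup stands upright on the shelf, its foot well inside the disc (rim px (254,186), disc (255,165)). Now the lid.

Run:
```python
from bench import *
from h import *
def go(pq,v): move_l(pq[0],v,orientation=pq[1])
print([inverse_kinematics(kw([-.03,.30,.47]),quat(f)) is not None for f in (0,.4,.87)])
move_l(kw([-.03,0,.47]),.3); close()
go((kw([-.03,.31,.47]),quat(.87)),.3); print(state()["time"])
go(lidpose(1.74,off=.03),.2)
go(lidpose(1.74,off=.003),.1)
print(state()["time"],state()["ft_force"])
for th in np.r_[np.arange(1.6,.25,-.15),.2,.12]:
    go(lidpose(th),.12); s=state(); print(round(th,2),s["ft_force"].round(1),round(s["time"],2))
    if np.linalg.norm(s["ft_force"])>35: break
```

```text
[True, True, True]
20.9917
22.4917 [ 0.07698665 -0.55516634 -0.09364232]
1.6 [ 0.8 -0.2  0.6] 22.89
1.45 [ 0.   0.5 -0.2] 23.28
1.3 [-0.9  0.8 -0.4] 23.67
1.15 [ 0.  -0.5  0.1] 24.05
1.0 [ 0.4 -0.3 -0.3] 24.43
0.85 [0.3 0.6 0.3] 24.8
0.7 [-0.6 -0.7 -0.3] 25.17
0.55 [ 0.  -0.3 -0.6] 25.53
0.4 [0.7 0.2 0.6] 25.89
0.25 [-0.8  0.3  0.5] 26.25
0.2 [-0.8  0.8  0.1] 26.5
0.12 [0.2 0.9 0.7] 26.76
```

Run:
```python
from bench import *
from h import *
cv2.imwrite("pics/s4.png",get_image("side")["frame"]);s=state();print(s["ee_pos"],s["finger_gap"],lidpose(.12))
```

```text
[ 0.51245085 -0.00542477  0.19673754] 0.00012774997744005454 (array([ 0.51261378, -0.00548325,  0.19665035]), array([ 0.02279312,  0.65246423,  0.75722201, -0.01963981]))
```

View pics/s4.png

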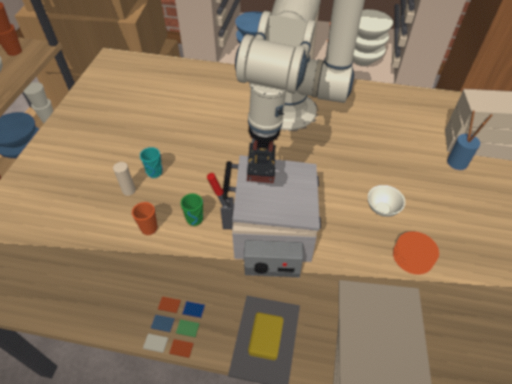

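The lid has followed the fingers and is nearly shut (handle at px (228,180), just clear of the lever). Next I press it home slowly and measure its plane.

Run:
```python
from bench import *
from h import *
def go(pq,v): move_l(pq[0],v,orientation=pq[1])
for th in (.08,.04,.02,0): go(lidpose(th),.04); print(th,state()["ft_force"].round(1),state()["ee_pos"][2])
off=0
while off>-.01:
    off-=.0015; go(lidpose(0,off=off),.02); hold(.05); s=state(); print(off,s["ft_force"].round(1),s["ee_pos"][2],s["time"])
    if s["ft_force"][2]>10: break
go(lidpose(0,off=.2),.25)
d=get_image("top"); P=cloud(d); k=(P-C)@RK
m=(abs(k[...,0])<.09)&(abs(k[...,2]-.17)<.03)
for y in (-.08,-.04,0,.04,.08): 
    q=m&(abs(k[...,1]-y)<.01); print(y,q.sum(),np.median(k[q][:,2]) if q.sum() else None)
print(s["time"],state()["time"])
```

```text
0.08 [-0.5 -0.6  1. ] 0.1901753564261133
0.04 [ 0.1  0.8 -0.6] 0.18368650370904263
0.02 [ 0.4 -0.   0.1] 0.1807946021031793
0 [-0.6  0.6  3.3] 0.17832856240743858
-0.0015 [-2.5 -0.1  8.6] 0.17827253344731953 28.225
-0.003 [-5.3  0.5 14.5] 0.1782020348843111 28.525
-0.08 54 0.16893324691743208
-0.04 14 0.1692112592304154
0 215 0.1693590181103327
0.04 96 0.1697051027301529
0.08 536 0.16951293507214205
28.525 29.5333
```

The lid is flat at z 0.169 to 0.170 (shut is 0.170). Now the clamp.

Run:
```python
from bench import *
from h import *
def go(pq,v): move_l(pq[0],v,orientation=pq[1])
p=kw([-.03,-.045,.42]); move_l(p,.25)
go((kw([.06,-.28,.42]),quat(-.87)),.25)
go(clampose(1.82,.03),.2); go(clampose(1.82,.004),.1)
print(state()["time"],state()["ft_force"].round(1))
for a in np.r_[np.arange(1.6,.25,-.2),.15,.05,0]:
    go(clampose(a),.1); s=state(); print(round(a,2),s["ft_force"].round(1),round(s["time"],2))
    if np.linalg.norm(s["ft_force"])>35: break
off=0
while off>-.01 and s["ft_force"][2]<10:
    off-=.0015; go(clampose(0,off),.02); hold(.05); s=state()
print(off,s["ft_force"].round(1),s["ee_pos"],s["time"])
go(clampose(0,.15),.25); move_l(kw([-.2,0,.4]),.3)
for n in("side","top"):
    d=get_image(n);cv2.imwrite(f"pics/{n}5.png",d["frame"]); k=(cloud(d)-C)@RK; h=cv2.cvtColor(d["frame"],cv2.COLOR_BGR2HSV)
    q=k[((h[...,0]<8)|(h[...,0]>172))&(h[...,1]>150)&(abs(k[...,0]-.06)<.05)&(abs(k[...,1]+.05)<.12)&(k[...,2]>.15)]
    print(n,len(q),q.min(0).round(3) if len(q) else 0,q.max(0).round(3) if len(q) else 0)
    l=k[(abs(k[...,0])<.04)&(abs(k[...,1])<.09)&(abs(k[...,2]-.17)<.02)]; print(" lid z",np.percentile(l[:,2],[5,50,95]).round(4))
print(state()["time"])
```

```text
Traceback (most recent call last):
bench.IKError: the arm cannot follow that straight line within its joint ranges
```

Run:
```python
from bench import *
from h import *
print(state()["ee_pos"],state()["time"])
for z in (.34,.38,.42):
  for y in (-.22,-.25,-.28):
    for x in (-.06,0,.06): print(z,y,x,[inverse_kinematics(kw([x,y,z]),quat(f)) is not None for f in (0,-.4,-.87)])
print([(a,o,inverse_kinematics(*clampose(a,o)) is not None) for a in (1.82,1.7,1.6) for o in (0,.03,.05)])
```

```text
[ 0.51314111 -0.00794242  0.42014097] 29.85
0.34 -0.22 -0.06 [True, True, True]
0.34 -0.22 0 [True, True, True]
0.34 -0.22 0.06 [True, True, True]
0.34 -0.25 -0.06 [True, True, True]
0.34 -0.25 0 [True, True, True]
0.34 -0.25 0.06 [True, True, True]
0.34 -0.28 -0.06 [True, True, True]
0.34 -0.28 0 [True, True, True]
0.34 -0.28 0.06 [True, True, True]
0.38 -0.22 -0.06 [True, True, True]
0.38 -0.22 0 [True, True, True]
0.38 -0.22 0.06 [True, True, True]
0.38 -0.25 -0.06 [True, True, True]
0.38 -0.25 0 [True, True, True]
0.38 -0.25 0.06 [True, True, True]
0.38 -0.28 -0.06 [True, True, True]
0.38 -0.28 0 [True, True, True]
0.38 -0.28 0.06 [True, True, False]
0.42 -0.22 -0.06 [True, True, True]
0.42 -0.22 0 [True, True, True]
0.42 -0.22 0.06 [True, True, True]
0.42 -0.25 -0.06 [True, True, True]
0.42 -0.25 0 [True, True, True]
0.42 -0.25 0.06 [True, False, False]
0.42 -0.28 -0.06 [True, True, True]
0.42 -0.28 0 [True, True, True]
0.42 -0.28 0.06 [True, False, False]
[(1.82, 0, True), (1.82, 0.03, True), (1.82, 0.05, True), (1.7, 0, True), (1.7, 0.03, True), (1.7, 0.05, True), (1.6, 0, True), (1.6, 0.03, True), (1.6, 0.05, True)]
```

Run:
```python
from bench import *
from h import *
def go(pq,v): move_l(pq[0],v,orientation=pq[1])
go((kw([-.03,-.24,.38]),quat(-.87)),.25)
go(clampose(1.82,.05),.2); go(clampose(1.82,.004),.1)
print(state()["time"],state()["ft_force"].round(1))
for a in np.r_[np.arange(1.6,.25,-.2),.15,.05,0]:
    go(clampose(a),.1); s=state(); print(round(a,2),s["ft_force"].round(1),round(s["time"],2))
    if np.linalg.norm(s["ft_force"])>35: break
off=0
while off>-.01 and s["ft_force"][2]<10:
    off-=.0015; go(clampose(0,off),.02); hold(.05); s=state()
print(off,s["ft_force"].round(1),s["ee_pos"],s["time"])
go(clampose(0,.15),.25); move_l(kw([-.12,0,.4]),.3)
for n in("side","top"):
    d=get_image(n);cv2.imwrite(f"pics/{n}5.png",d["frame"]); k=(cloud(d)-C)@RK; h=cv2.cvtColor(d["frame"],cv2.COLOR_BGR2HSV)
    q=k[((h[...,0]<8)|(h[...,0]>172))&(h[...,1]>150)&(abs(k[...,0]-.06)<.05)&(abs(k[...,1]+.05)<.12)&(k[...,2]>.15)]
    print(n,len(q),q.min(0).round(3) if len(q) else 0,q.max(0).round(3) if len(q) else 0)
    l=k[(abs(k[...,0])<.04)&(abs(k[...,1])<.09)&(abs(k[...,2]-.17)<.02)]; print(" lid z",np.percentile(l[:,2],[5,50,95]).round(4) if len(l) else 0)
print(state()["time"])
```

```text
32.45 [-0.4  0.6 -0.3]
1.6 [-0.4  0.5 -0.3] 32.84
1.4 [-0.5 -0.2  0. ] 33.17
1.2 [-0.  -0.1 -0.3] 33.51
1.0 [-0.  -0.6 -1.4] 33.84
0.8 [ 0.4 -0.7  0.1] 34.17
0.6 [ 0.7  0.6 -0.4] 34.51
0.4 [0.6 0.3 0.8] 34.84
0.15 [-0.2 -1.   1.5] 35.22
0.05 [ 0.3 -0.5  0.2] 35.47
0.0 [-0.5  0.  -0.3] 35.72
-0.0045000000000000005 [-5.3 -0.1 14.1] [0.60075385 0.01499031 0.20389823] 36.6167
side 164 [ 0.055 -0.073  0.183] [ 0.072 -0.011  0.199]
 lid z [0.1669 0.1696 0.1721]
top 167 [ 0.049 -0.073  0.185] [ 0.066 -0.011  0.199]
 lid z [0.1668 0.1693 0.1718]
38.2667
```

View pics/side5.png

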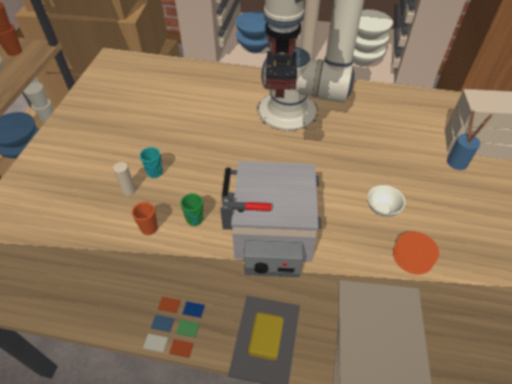

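Run:
```python
from bench import *
from h import *
d=get_image("top"); k=(cloud(d)-C)@RK; h=cv2.cvtColor(d["frame"],cv2.COLOR_BGR2HSV)
q=k[((h[...,0]<8)|(h[...,0]>172))&(h[...,1]>150)&(abs(k[...,0]-.06)<.05)&(abs(k[...,1]+.05)<.12)&(k[...,2]>.15)]
a=[np.percentile(q[abs(q[:,1]-y)<.012][:,2],80) for y in(-.06,-.042,-.023)]; print(np.round(a,4))
if max(a)-min(a)<.003:
    job_done(); print("done",state()["time"])
```

```text
[0.1956 0.1954 0.196 ]
the job is handed in; nothing more can be done
the job is handed in; nothing more can be done
```

The job is done and handed in, at about 38 s on the robot's clock (limit 59 s). The cup is on the kiln shelf, the lid is shut, and the clamp lever is down flat on it.

- **Cup:** I lowered it in 1.5 mm steps until the wrist felt contact, then let go. The wrist picture afterwards showed it upright, with its foot well inside the shelf.
- **Lid:** I guided it down with closed fingertips and pressed it home with about 14 N. Depth readings put its top level at 0.169–0.170 m, against 0.170 m when shut.
- **Clamp:** I swung it over and pressed it down with about 14 N. The top of the grip reads 0.195–0.196 m along its length, against 0.196 m when flat.
- **Other pottery:** in the last side picture it stands where it was, and the arm is clear of everything.

One straight-line move on the way to the clamp was refused as out of reach. Nothing moved, and I went by another route. No check failed. The wrist force read near zero while the lid and lever were swinging, so I confirmed their positions from the pictures and depth.

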